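Ease open the sprung sample case and put the tall glaze jar away

ROBOT

A 7-joint arm with a two-finger parallel gripper is mounted at the origin on the work surface; the furniture and walls round the work are solid. World frame = base frame: x ahead of the robot, y to its left, z up, the work surface at z = 0. Lengths are in mm, angles in rad, forces in N, time in s.
With the tool pointing down it reaches from about 400 to 900 mm from the base axis. Payload 5.6 kg.
Tool frame: the origin (TCP) lies midway between the tips of the shut fingers; the grasp point (between the pads) lies 19 mm behind it; z points along the fingers, y is the line along which they close (so a half turn about z gives the same grasp; the last joint's range is limited). The gripper opens to 92 mm and grips with 3 to 60 N. Pads are 20 mm wide; open, the fingers measure 128 mm over their backs; the gripper's body (75 mm by 189 mm) begins 69 mm behind the grasp point.
Start: joints at [-1.355, 0.468, -0.012, 1.603, 0.006, 1.071, -0.056], TCP at [166.39, 628.35, 214.592] pointing down, gripper open.
Joint ranges: [-2.53, 2.53], [-0.31, 2.02], [-1.57, 1.55], [0.28, 2.44], [-1.29, 4.43], [0.15, 1.84], [-2.92, 2.92]. Speed limits (rad/s): [2.57, 2.57, 3.14, 3.14, 3.14, 3.14, 3.14].

INTERFACE

Orientations are given as a unit quaternion [x, y, z, w].
In Python, from plant import env gives the robot as it stands.
- The arm moves only by the tool jog_arm, never from a script. Its argument "increments" is a list of rows, each a list of 5 numbers: the shift along the tool's x, y, z in mm, then the turn about the tool's z in degrees, then the opening, from 0 (shut) to 1 (fully open). In form: [[dx, dy, dz, spin, claw], ...]. A call has 1 to 5 rows; each row shifts and turns the commanded pose from where the row before left it, along the tool's axes as they then stand; what a row does not reach is not made up. A row lasts 1/12 s, in which the tool goes at most 41.7 mm and 7.16 degrees, less where a joint would pass 70% of its speed; a pose out of reach is approached as far as the arm can. A call is refused whole if a number of a shift passes 41.7 or a number of a turn 7.16, either way. A call with a gripper value outside its range is refused whole. The fingers move at their own pace and stop on an object; "grip_force" is the grip in N (left out, the last holds). Time passes only in rows, so rows that do not move let the fingers close. It gives the time, the measured TCP pose, the force, the opening and the grip force at its end, in the units of the state.
- env.get_state(): the state, without advancing time (a new reading comes with each control period).
- env.capture(name): name is "side" or "top"; returns a dict with "img" (420x560x3 uint8, red, green, blue), "camera_matrix" (3x3 intrinsics, pixels), "rvec" (rotation vector, rad) and "tvec" (3), from world to camera coordinates, as OpenCV has them. Camera axes: x right, y down, z forward; pixel columns grow to the right and rows downward; lengths in mm; the calibration is good to about 2 mm. A picture is of the moment at which its call begins. There is no depth.
- env.sign_off(): hands the job in; it is judged then, once.
The state is a dict: "clock": time; "joints": joint angles; "qd": joint speeds; "joint_torque": joint torques, N m; "ee_pos": TCP position; "orientation": TCP orientation; "force": force on the tool from outside, world axes, zero at the start; "ft_torque": the same for the moment, N m; "grip_width": finger opening in mm; "grasp_force": force on a finger pad.
Only numpy, scipy, OpenCV 4.12 (cv2) and the standard library are available. Lean on these libraries where they do the work, as an engineer would, in place of code of your own. Each camera call takes 0.05 s, during which the arm holds its last target. There are 200 camera calls.

TASK

Put the taller of the two glaze jars near the mug away in the wooden sample case: press the button in the lid to free its catch, keep the sprung lid steadied as it comes up so that it never flies open, and let it go fully open. Then stand the tall jar upright on the floor of the case, set down gently, and leave the lid open and the small jar, the mug and the wooden rib where they are.

Things in the scene. Friction and masses are not known exactly. Their poses are not given: they have to be found in the camera images.
- sample_case: Fixed plain wooden box, 140 mm (x, front to back) by 150 mm (y) by 90 mm high, walls and floor 6 mm, empty, shut by a 10 mm thick lid (top at 100 mm). Origin: centre of its underside; x points from the front (robot's side, with a small steel strike plate, 102 mm high, 13 mm proud of the front) to the hinge at the back, z up. Inside 128 x 138 mm.
- case_floor (a point): Centre of the case's inner floor, 6 mm above its underside.
- case_lid_hinge (a point): Middle of the lid's hinge line, at the back rim of the case, 70 mm behind its centre and 90 mm above its underside. The hinge line runs along the case's y.
- case_lid (a joint): Angle of the lid (140 mm from hinge to front edge), rad: 0 shut, 1.75 fully open, just past upright. A spring drives it open: about 3.3 N at the button holds it shut, falling to nearly nothing at fully open. Let go when just unlatched it flies open (over 5 rad/s; more than 4 rad/s is too fast). From about 1.25 rad on it can be let go and swings harmlessly on, backwards.
- button_top (a point): Centre of the flat top of the round steel push button in the lid, 32 mm diameter, 11 mm proud of the lid's top, 118 mm ahead of the hinge line and 111 mm above the case's underside when shut. It moves and turns with the lid. Pressing it down 3 mm (or more) into the shut lid draws back the catch bolt.
- catch_button (a joint): How far the button is pressed into the lid, m: 0 out, 0.008 fully in. It springs back: about 1.3 N at the release point (0.003), 3 N fully in. Once the catch is free, the finger on the button holds the lid down against its spring, so the lid follows the finger up. If the button comes out again before the lid has risen, the catch holds again.
- tall_jar: The taller and wider of two closed glaze jars standing on the table beside the case (not the one on the raised board behind), round, 56 mm in diameter, 75 mm high, its round cap (52 mm diameter) is the top 12 mm and does not come off; about 0.16 kg. Origin: centre of its underside, z up its axis.
- small_jar: The smaller jar, 50 mm in diameter, 60 mm high, standing about 11 to 19 cm from the tall one; stays where it is. Origin: centre of its underside.
- brown_mug: Brown mug, 116 x 101 x 91 mm, stays where it is. Origin: centre of its underside.
- wood_rib: Flat wooden potter's rib, 65 x 110 x 6 mm, lying on the table, stays where it is. Origin: centre of its underside.

How it is judged (in metres and radians):
On the way:
1. the lid has been eased fully open, more than 1.6 rad (value of joint case_lid above 1.6 rad), for 0.2 s.
At the end, for the whole second after the job is handed in: The lid stands open by more than 1.6 rad, and the tall jar stands at rest (under 0.02 m/s) inside the case on its floor, within 60 mm of the floor's centre, its underside within 6 mm of the floor's height and tilted less than 0.1 rad (value of joint case_lid above 1.6 rad and z of tall_jar in the frame of sample_case between 0 and 0.012 m and horizontal distance between tall_jar and case_floor below 0.06 m and angle between tall_jar's own z axis and vertical below 0.1 rad and linear speed of tall_jar below 0.02 m/s); the robot touches nothing.
It fails at once if the lid flies open (faster than 4 rad/s) (velocity of joint case_lid above 4 rad/s).
It fails at once if the tall jar is rammed into the case (over 40 N between them) (contact force between tall_jar and sample_case above 40 N).
It fails at once if the tall jar is dropped into the case (falls free of the fingers at over 0.5 m/s, as after a drop of about 13 mm) (horizontal distance between tall_jar and case_floor below 0.1 m and contact force between the fingers and tall_jar below 0.2 N and linear speed of tall_jar above 0.5 m/s).
It fails at once if the small jar, the mug or the wooden rib is moved more than 20 mm (distance of any of small_jar, brown_mug, wood_rib from where it was at the start of the episode above 0.02 m).
It also fails if it takes over 64 s, if anything falls off the work surface, if the arm or the gripper's body presses on something with over 40 N, if the wrist force passes 120 N, or if a joint passes its speed limit or range.

## Working session

There is one attempt and no reset: what is moved stays moved. The work goes in short steps, Python scripts to look and compute and a tool call to move; the robot and the scene stay as the last step left them, time stands still between calls to the robot, and variables do not carry over. Pictures are saved under pics/ and viewed, at most 10 in all, crops included, and the job is handed in when it is done.

Besides the shell and the picture viewer there is one more tool, called by a JSON object that holds its "name" and its "arguments", one argument or row to a line. jog_arm: Moves the arm, as the interface text tells. Its arguments: {"type":"object","properties":{"increments":{"type":"array"},"grip_force":{"type":"number"}},"required":["increments"]}

```bash
mkdir -p pics && ls && python3 - <<'E'
from plant import env
import cv2,pickle
d={}
for n in ("side","top"):
    c=env.capture(n);d[n]=c
    cv2.imwrite(f"pics/{n}0.png",c["img"][:,:,::-1])
    print(n,c["camera_matrix"].tolist(),c["rvec"],c["tvec"])
pickle.dump(d,open("c0.pkl","wb"))
print(env.get_state())
E
```

```text
pics
side [[535.7359919417449, 0.0, 282.67691252088713], [0.0, 535.7359919417449, 208.2337185880802], [0.0, 0.0, 1.0]] [ 1.10568241 -2.09048028  1.22743079] [ 443.87112213  217.57346083 1001.94809731]
top [[491.0451501294256, 0.0, 281.4941507057352], [0.0, 491.0451501294256, 208.04522467234648], [0.0, 0.0, 1.0]] [ 2.17683873 -2.14029177  0.14378847] [187.8526649  490.32651739 976.13688125]
{'clock': 0.1, 'joints': array([-1.35500242,  0.46827848, -0.01158261,  1.60352224,  0.006011  ,
        1.0714119 , -0.05631826]), 'qd': array([-8.06617739e-04, -1.51647638e-03, -3.95523267e-04, -4.11677474e-03,
        2.72596460e-04,  3.94648494e-04,  7.17304304e-05]), 'joint_torque': array([ 1.30388962e-03, -5.21650100e+01, -1.23014217e-02, -2.44370574e+01,
       -5.67056250e-02,  1.40032920e-02,  5.48106107e-05]), 'ee_pos': array([166.29095678, 627.825948  , 213.74635   ]), 'orientation': array([ 1.29083483e-01,  9.91633413e-01, -7.92243026e-04, -3.56664598e-05]), 'force': array([-0.48213226,  0.34779522,  0.65675606]), 'ft_torque': array([ 0.01178564, -0.01721467, -0.04703619]), 'grasp_force': 0.0, 'grip_width': 91.96037696816968}
```

View pics/side0.png

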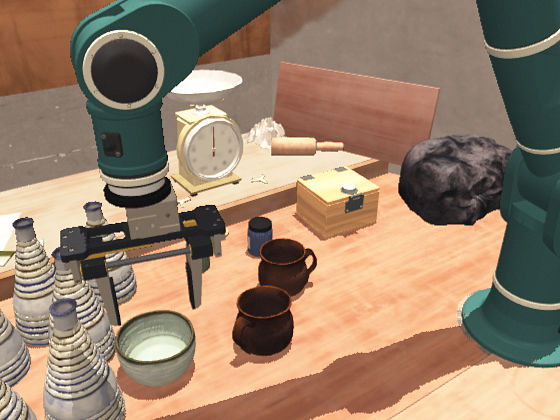

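View pics/top0.png

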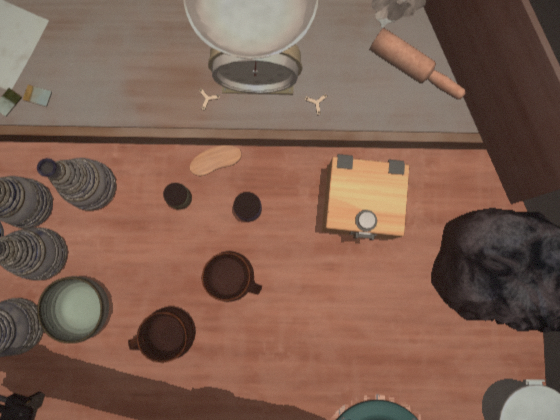

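The side view shows the case at about (337,200) with its button at (349,188), and a blue jar at (260,235). In the top view the button is at (367,220), the lid corners run from about (330,158) to (405,235), and the jar caps are at (177,195) and (247,207). The rib is at (215,160) and the nearer mug at (228,276). A zoomed crop will sharpen these pixels.

```bash
python3 - <<'E'
import pickle,cv2
d=pickle.load(open("c0.pkl","rb"))
i=d["top"]["img"][140:300,155:425,::-1].copy()
i=cv2.convertScaleAbs(cv2.resize(i,None,fx=2.95,fy=2.95,interpolation=cv2.INTER_CUBIC),alpha=1.6,beta=15)
for k in range(160,425,20): cv2.putText(i,str(k),(int((k-155)*2.95)-10,10),0,.35,(255,255,255)); cv2.line(i,(int((k-155)*2.95),12),(int((k-155)*2.95),18),(255,255,255))
for k in range(160,300,20): cv2.putText(i,str(k),(0,int((k-140)*2.95)+4),0,.35,(255,255,255))
cv2.imwrite("pics/z0.png",i)
E
```

```text
(no output)
```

View pics/z0.png

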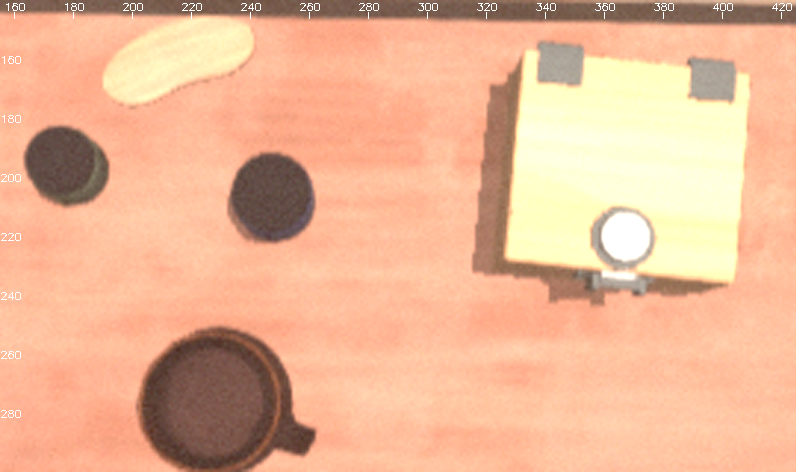

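The blue jar's cap (247,206) is about 28 px wide against 24 px for the left one at (175,195), so it is the tall jar. Lid corners are at (334,158), (409,165), (404,236) and (326.5,228.5), and the button is at (367,220).

```bash
cat > h.py <<'E'
import numpy as np,cv2
def ray(c,uv,z):
    R=cv2.Rodrigues(np.array(c["rvec"]))[0];t=np.array(c["tvec"]).ravel()
    d=R.T@np.linalg.inv(c["camera_matrix"])@np.array([uv[0],uv[1],1.]);o=-R.T@t
    return o+d*(z-o[2])/d[2]
def proj(c,P):
    return cv2.projectPoints(np.array(P,float).reshape(-1,3),np.array(c["rvec"]),np.array(c["tvec"]),c["camera_matrix"],None)[0].reshape(-1,2)
E
python3 - <<'E'
import pickle,cv2,numpy as np
from h import *
from scipy.optimize import least_squares
from scipy.spatial.transform import Rotation as Ro
d=pickle.load(open("c0.pkl","rb"));T=d["top"]
C=[(334,157.6),(408.9,165.4),(404.2,235.9),(326.5,228.5)]
L=np.array([[70,75,100],[70,-75,100],[-70,-75,100],[-70,75,100],[-48,0,111]],float)
uv=np.array(C+[(366.9,220)])
def P(p,L=L):
    c,s=np.cos(p[2]),np.sin(p[2]);return np.c_[p[0]+c*L[:,0]-s*L[:,1],p[1]+s*L[:,0]+c*L[:,1],L[:,2]]
f=lambda p:(proj(T,P(p))-uv).ravel()
r=least_squares(f,[600,150,0]);print(r.x,r.fun.round(1))
print("btn",P(r.x)[4],ray(T,uv[4],111));print("tall",ray(T,(247.2,206.4),75),"small",ray(T,(175,195.3),60))
for w,z in((28.5,75),(24,60)): print(w*(ray(T,(201,200),z)-ray(T,(200,200),z)))
print("mug",ray(T,(228,276),91),"rib",ray(T,(215,160),3),"scale base", [ray(T,(255,70),200)])
S=d["side"]
print(proj(S,np.r_[P(r.x),[ray(T,(247.2,206.4),75)]]).round(0).tolist(), P(r.x).round(0).tolist())
from plant import env
s=env.get_state();print(Ro.from_quat(s["orientation"]).as_matrix().round(3))
E
```

```text
[ 5.03681015e+02  3.05806057e+01 -8.76223276e-02] [-1.3 -0.9  1.  -0.6  0.5  0.9 -0.5  0.   0.4  0.6]
btn [455.86516176  34.78109757 111.        ] [456.92018878  35.5193019  111.        ]
tall [483.47092039 263.55788739  75.        ] small [505.21744754 408.89438344  60.        ]
[  0.9769493 -55.7950788   0.       ]
[  0.83562996 -47.72411392   0.        ]
mug [348.07525285 295.4332391   91.        ] rib [591.31473682 339.36165663   3.        ] scale base [array([710.14040548, 247.77120049, 200.        ])]
[[297.0, 177.0], [347.0, 165.0], [381.0, 186.0], [328.0, 201.0], [350.0, 185.0], [262.0, 222.0]] [[580.0, 99.0, 100.0], [567.0, -50.0, 100.0], [427.0, -38.0, 100.0], [441.0, 111.0, 100.0], [456.0, 35.0, 111.0]]
[[-0.967  0.256 -0.   ]
 [ 0.256  0.967 -0.002]
 [-0.    -0.002 -1.   ]]
```

{"name": "jog_arm", "arguments": {
  "increments": [
    [0,0,0,-5,0],
    [0,0,0,-4.8,0],
    [0,0,0,0,0]
  ],
  "grip_force": 20
}}

```text
clock: 0.35
ee_pos: [166.3, 628.0, 214.0]
orientation: [0.043, 0.999, -0.0, -0.0]
force: [0.2, 0.5, 0.1]
grip_width: 74.2
grasp_force: 0.0
```

```bash
cat > go.py <<'E'
import sys,numpy as np
from plant import env
from scipy.spatial.transform import Rotation as Ro
s=env.get_state();R=Ro.from_quat(s["orientation"]).as_matrix()
print("t",round(s["clock"],2),"pos",s["ee_pos"].round(1),"yaw(-x)",np.degrees(np.arctan2(-R[1,0],-R[0,0])).round(2),"F",s["force"].round(2),"w",round(s["grip_width"],1),"gf",round(s["grasp_force"],1))
if len(sys.argv)>3: print("tool delta",(R.T@(np.array(sys.argv[1:4],float)-s["ee_pos"])).round(1))
E
python3 go.py 457 35 160
```

```text
t 0.35 pos [166.3 628.  214. ] yaw(-x) -4.91 F [0.24 0.46 0.12] w 74.2 gf 0.0
tool delta [-340.4 -565.9   54.5]
```

{"name": "jog_arm", "arguments": {
  "increments": [
    [-17,-28,0,0,0],
    [-17,-28,0,0,0],
    [-17,-28,0,0,0],
    [-17,-28,0,0,0],
    [-17,-28,0,0,0]
  ]
}}

```text
clock: 0.77
ee_pos: [239.2, 479.8, 214.3]
orientation: [0.045, 0.999, -0.0, -0.0]
force: [1.1, -0.5, 0.6]
grip_width: 40.3
grasp_force: 0.0
```

{"name": "jog_arm", "arguments": {
  "increments": [
    [-17,-28,0,0,0],
    [-17,-28,0,0,0],
    [-17,-28,0,0,0],
    [-17,-28,0,0,0],
    [-17,-28,0,0,0]
  ]
}}

```text
clock: 1.18
ee_pos: [311.6, 332.9, 214.6]
orientation: [0.045, 0.999, 0.0, -0.0]
force: [0.8, -0.3, 0.4]
grip_width: 7.6
grasp_force: 0.0
```

{"name": "jog_arm", "arguments": {
  "increments": [
    [-17,-28,0,0,0],
    [-17,-28,0,0,0],
    [-17,-28,0,0,0],
    [-17,-28,0,0,0],
    [-17,-28,0,0,0]
  ]
}}

```text
clock: 1.6
ee_pos: [383.9, 186.0, 214.7]
orientation: [0.045, 0.999, 0.0, 0.0]
force: [0.3, -0.5, -0.1]
grip_width: 0.6
grasp_force: 0.0
```

{"name": "jog_arm", "arguments": {
  "increments": [
    [-17,-28,0,0,0],
    [-17,-28,0,0,0],
    [-17,-28,0,0,0],
    [-17,-28,0,0,0],
    [0,0,0,0,0]
  ]
}}

```text
clock: 2.02
ee_pos: [443.6, 64.3, 215.0]
orientation: [0.049, 0.999, -0.001, 0.001]
force: [-0.0, 0.7, 0.2]
grip_width: 0.9
grasp_force: 0.0
```

```bash
python3 go.py 457 35 125
```

```text
t 2.02 pos [443.6  64.3 215. ] yaw(-x) -5.67 F [-0.04  0.73  0.21] w 0.9 gf 0.0
tool delta [-16.  -27.7  90. ]
```

{"name": "jog_arm", "arguments": {
  "increments": [
    [-8,-14,25,0.6,0],
    [-8,-13.7,25,0,0],
    [0,0,25,0,0],
    [0,0,12,0,0],
    [0,0,0,0,0]
  ]
}}

```text
clock: 2.43
ee_pos: [452.6, 40.7, 125.1]
orientation: [0.05, 0.999, -0.001, -0.003]
force: [-0.6, -0.7, -0.1]
grip_width: 0.1
grasp_force: 0.0
```

```bash
python3 go.py 457 35 111 && python3 - <<'E'
from plant import env
import cv2,numpy as np
a=env.capture("side")["img"][130:250,270:410,::-1];b=env.capture("top")["img"][140:260,310:450,::-1]
cv2.imwrite("pics/p1.png",np.hstack([cv2.resize(x,(400,343),interpolation=cv2.INTER_CUBIC) for x in(a,b)]))
E
```

```text
t 2.43 pos [452.6  40.7 125.1] yaw(-x) -5.77 F [-0.57 -0.65 -0.06] w 0.1 gf 0.0
tool delta [-5.  -5.2 14.1]
```

View pics/p1.png

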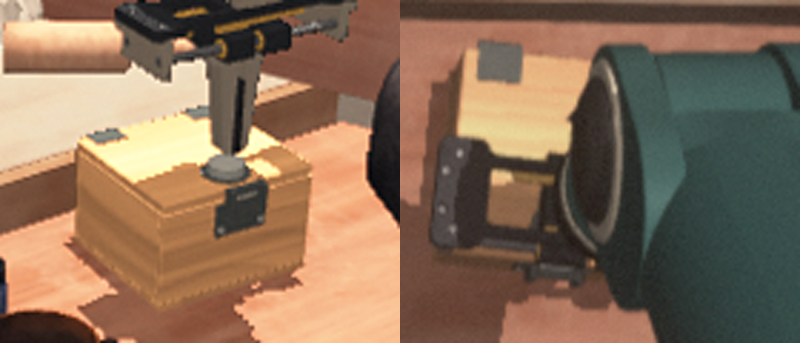

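The side view (left) shows the shut fingertips just above the button. I'll shift to its centre and press.

{"name": "jog_arm", "arguments": {
  "increments": [
    [-4,-4,6,0.5,0],
    [-1,-1,6,0,0],
    [0,0,4,0,0],
    [0,0,2,0,0],
    [0,0,2,0,0]
  ]
}}

```text
clock: 2.95
ee_pos: [460.0, 35.5, 107.8]
orientation: [0.054, 0.999, 0.0, 0.001]
force: [-0.9, -0.4, 3.9]
grip_width: 0.5
grasp_force: 1.5
```

{"name": "jog_arm", "arguments": {
  "increments": [
    [0,0,1,0,0],
    [0,0,0,0,0],
    [0,0,0,0,0]
  ]
}}

```text
clock: 3.2
ee_pos: [459.8, 35.5, 106.9]
orientation: [0.054, 0.999, 0.0, 0.0]
force: [0.4, -1.6, 2.8]
grip_width: 0.1
grasp_force: 1.4
```

```bash
python3 go.py 457 35 111
```

```text
t 3.2 pos [459.8  35.5 106.9] yaw(-x) -6.13 F [ 0.39 -1.57  2.84] w 0.1 gf 1.4
tool delta [ 2.7 -0.8 -4.1]
```

{"name": "jog_arm", "arguments": {
  "increments": [
    [0,0,2,0,0],
    [0,0,0,0,0],
    [0,0,0,0,0]
  ]
}}

```text
clock: 3.45
ee_pos: [459.5, 35.6, 104.7]
orientation: [0.053, 0.999, 0.0, 0.0]
force: [1.0, -1.0, 3.4]
grip_width: 0.7
grasp_force: 1.4
```

```bash
python3 go.py 457 35 111
```

```text
t 3.45 pos [459.5  35.6 104.7] yaw(-x) -6.13 F [ 0.99 -1.03  3.41] w 0.7 gf 1.4
tool delta [ 2.4 -0.8 -6.3]
```

```bash
python3 - <<'E'
import numpy as np
t=np.linspace(0,1.35,21);a,h=125.5,14.7
f=a*np.cos(t)-h*np.sin(t);u=a*np.sin(t)+h*np.cos(t)
print(np.c_[np.diff(f),-np.diff(u)].round(1).tolist())
E
```

```text
[[-1.3, -8.4], [-1.8, -8.3], [-2.4, -8.2], [-2.9, -8.0], [-3.5, -7.8], [-4.0, -7.5], [-4.5, -7.2], [-5.0, -6.9], [-5.4, -6.6], [-5.9, -6.2], [-6.3, -5.8], [-6.6, -5.3], [-7.0, -4.9], [-7.3, -4.4], [-7.6, -3.9], [-7.8, -3.4], [-8.0, -2.8], [-8.2, -2.3], [-8.3, -1.7], [-8.4, -1.2]]
```

{"name": "jog_arm", "arguments": {
  "increments": [
    [-1.3,0,-8.4,0,0],
    [-1.8,0,-8.3,0,0],
    [-2.4,0,-8.2,0,0],
    [-2.9,0,-8,0,0],
    [-3.5,0,-7.8,0,0]
  ]
}}

```text
clock: 3.87
ee_pos: [471.2, 34.4, 146.4]
orientation: [0.053, 0.999, 0.0, -0.0]
force: [-1.3, -0.3, 2.2]
grip_width: 0.4
grasp_force: 1.1
```

```bash
python3 go.py 457 35 111; python3 - <<'E'
from plant import env
import cv2,numpy as np
a=env.capture("side")["img"][100:250,250:425,::-1]
cv2.imwrite("pics/p2.png",cv2.resize(a,(560,480),interpolation=cv2.INTER_CUBIC))
E
```

```text
t 3.87 pos [471.2  34.4 146.4] yaw(-x) -6.13 F [-1.29 -0.31  2.2 ] w 0.4 gf 1.1
tool delta [14.2 -0.9 35.4]
```

View pics/p2.png

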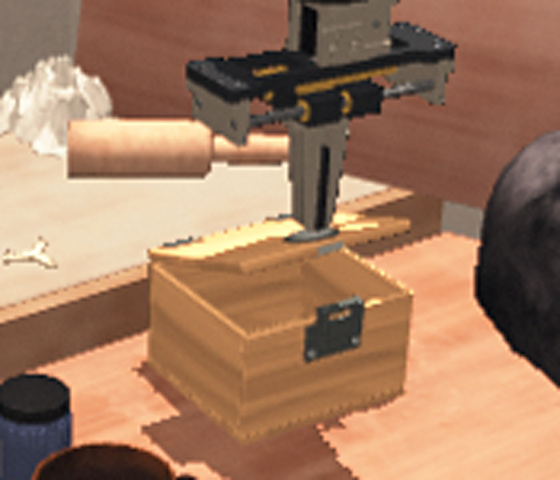

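The lid has come up about 20° and is held by the fingertip on the button (crop pixel (315,240)). I'll carry on along the arc.

{"name": "jog_arm", "arguments": {
  "increments": [
    [-4,0,-7.5,0,0],
    [-4.5,0,-7.2,0,0],
    [-5,0,-6.9,0,0],
    [-5.4,0,-6.6,0,0],
    [-5.9,0,-6.2,0,0]
  ]
}}

```text
clock: 4.33
ee_pos: [496.5, 31.8, 180.5]
orientation: [0.053, 0.999, 0.0, 0.0]
force: [1.3, 1.7, 0.7]
grip_width: 0.6
grasp_force: 0.7
```

{"name": "jog_arm", "arguments": {
  "increments": [
    [-6.3,0,-5.8,0,0],
    [-6.6,0,-5.3,0,0],
    [-7,0,-4.9,0,0],
    [-7.3,0,-4.4,0,0],
    [-7.6,0,-3.9,0,0]
  ]
}}

```text
clock: 4.75
ee_pos: [531.1, 27.7, 204.3]
orientation: [0.054, 0.999, -0.0, -0.0]
force: [2.2, 0.5, 1.2]
grip_width: 0.5
grasp_force: 0.5
```

{"name": "jog_arm", "arguments": {
  "increments": [
    [-7.8,0,-3.4,0,0],
    [-8,0,-2.8,0,0],
    [-8.2,0,-2.3,0,0],
    [-8.3,0,-1.7,0,0],
    [-8.4,0,-1.2,0,0]
  ]
}}

```text
clock: 5.17
ee_pos: [571.6, 23.4, 215.4]
orientation: [0.054, 0.999, -0.0, -0.0]
force: [0.5, 0.5, -0.3]
grip_width: 0.8
grasp_force: 0.3
```

```bash
python3 go.py 457 35 111; python3 - <<'E'
from plant import env
import cv2,numpy as np
a=env.capture("side")["img"][60:250,250:425,::-1]
cv2.imwrite("pics/p3.png",cv2.resize(a,(525,570),interpolation=cv2.INTER_CUBIC))
E
```

```text
t 5.17 pos [571.6  23.4 215.4] yaw(-x) -6.13 F [ 0.53  0.5  -0.26] w 0.8 gf 0.3
tool delta [115.1  -0.7 104.4]
```

View pics/p3.png

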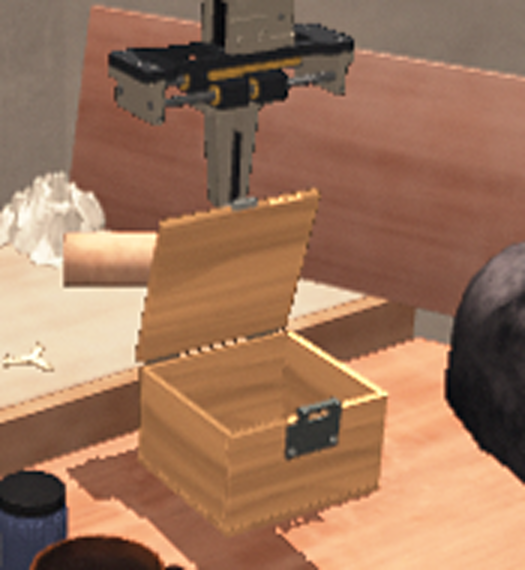

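{"name": "jog_arm", "arguments": {
  "increments": [
    [0,0,-15,0,0],
    [0,0,-20,0,0],
    [0,0,-20,0,0],
    [0,0,-20,0,0],
    [0,0,0,-1,0]
  ]
}}

```text
clock: 5.63
ee_pos: [572.7, 23.3, 293.9]
orientation: [0.045, 0.999, 0.001, 0.003]
force: [0.7, -0.7, 0.4]
grip_width: 0.7
grasp_force: 0.0
```

```bash
python3 go.py 483.5 263.6 130; python3 - <<'E'
from plant import env
import cv2,numpy as np
a=env.capture("side")["img"][60:250,250:425,::-1]
cv2.imwrite("pics/p4.png",cv2.resize(a,(525,570),interpolation=cv2.INTER_CUBIC))
E
```

```text
t 5.63 pos [572.7  23.3 293.9] yaw(-x) -5.13 F [ 0.73 -0.67  0.36] w 0.7 gf 0.0
tool delta [111.1 231.2 163.6]
```

View pics/p4.png

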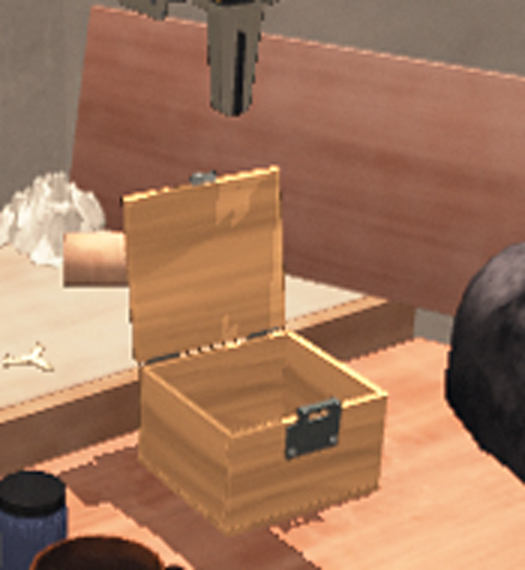

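The lid now stands open past upright, clear of the fingers. On to the tall jar.

{"name": "jog_arm", "arguments": {
  "increments": [
    [22,20,0,0,1],
    [22,28,0,0,1],
    [22,28,0,0,1],
    [20,30,0,0,1],
    [20,30,0,0,1]
  ]
}}

```text
clock: 6.1
ee_pos: [475.5, 169.2, 289.0]
orientation: [0.045, 0.999, -0.001, -0.001]
force: [0.4, 0.8, -0.1]
grip_width: 31.7
grasp_force: 0.0
```

{"name": "jog_arm", "arguments": {
  "increments": [
    [5,30,0,0,1],
    [0,30,15,0,1],
    [0,25,25,0,1],
    [0,10,30,0,1],
    [0,0,30,0,1]
  ]
}}

```text
clock: 6.52
ee_pos: [479.7, 266.6, 187.9]
orientation: [0.042, 0.999, 0.0, -0.001]
force: [0.9, 0.2, -0.4]
grip_width: 65.3
grasp_force: 0.0
```

{"name": "jog_arm", "arguments": {
  "increments": [
    [0,0,30,0,1],
    [0,0,20,0,1],
    [0,0,0,0,1],
    [0,0,0,0,1]
  ]
}}

```text
clock: 6.85
ee_pos: [479.8, 262.7, 138.8]
orientation: [0.045, 0.999, -0.001, -0.002]
force: [0.6, 0.2, -0.6]
grip_width: 90.7
grasp_force: 0.0
```

```bash
python3 go.py 483.5 263.6 31; python3 - <<'E'
from plant import env
import cv2,numpy as np
a=env.capture("side")["img"][100:300,160:400,::-1];b=env.capture("top")["img"][120:300,200:416,::-1]
cv2.imwrite("pics/p5.png",np.hstack([cv2.resize(x,(400,333),interpolation=cv2.INTER_CUBIC) for x in(a,b)]))
E
```

```text
t 6.85 pos [479.8 262.7 138.8] yaw(-x) -5.13 F [ 0.55  0.22 -0.63] w 90.7 gf 0.0
tool delta [ -3.9   1.6 107.8]
```

View pics/p5.png

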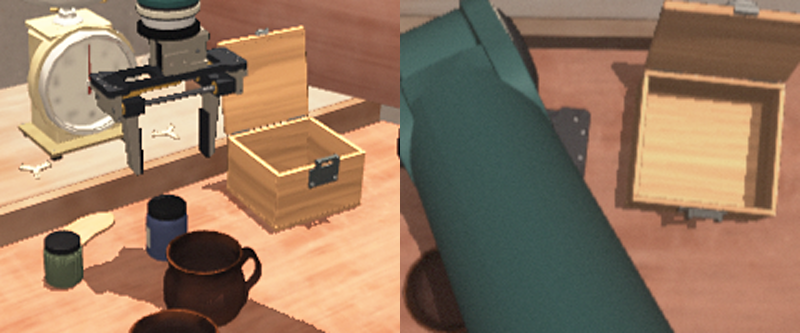

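The open fingers straddle the blue tall jar (side crop at (167,200)). The green small jar and the rib are clear of them. I'll descend and grip.

{"name": "jog_arm", "arguments": {
  "increments": [
    [-4,1,25,0,1],
    [0,0,25,0,1],
    [0,0,25,0,1],
    [0,0,20,0,1],
    [0,0,12,0,1]
  ]
}}

```text
clock: 7.37
ee_pos: [485.2, 264.3, 33.0]
orientation: [0.045, 0.999, 0.0, 0.0]
force: [-0.7, -0.1, 0.5]
grip_width: 91.8
grasp_force: 0.0
```

{"name": "jog_arm", "arguments": {
  "increments": [
    [0,0,0,0,1],
    [0,0,0,0,0.4],
    [0,0,0,0,0.4],
    [0,0,0,0,0.4],
    [0,0,0,0,0.4]
  ],
  "grip_force": 15
}}

```text
clock: 7.78
ee_pos: [485.9, 264.7, 34.7]
orientation: [0.045, 0.999, 0.001, 0.001]
force: [0.9, -0.1, 0.5]
grip_width: 67.5
grasp_force: 0.0
```

{"name": "jog_arm", "arguments": {
  "increments": [
    [0,0,0,0,0.4],
    [0,0,0,0,0.4]
  ]
}}

```text
clock: 7.95
ee_pos: [485.8, 265.1, 34.3]
orientation: [0.045, 0.999, 0.001, 0.001]
force: [0.4, 0.2, 3.9]
grip_width: 54.6
grasp_force: 15.0
```

```bash
python3 go.py 504 30.6 165
```

```text
t 7.95 pos [485.8 265.1  34.3] yaw(-x) -5.12 F [0.44 0.23 3.93] w 54.6 gf 15.0
tool delta [ -39.3 -231.7 -131.1]
```

{"name": "jog_arm", "arguments": {
  "increments": [
    [0,0,0,0,0.4],
    [0,0,0,0,0.4],
    [0,0,-8,0,0.4],
    [0,0,-16,0,0.4],
    [0,0,0,0,0.4]
  ],
  "grip_force": 25
}}

```text
clock: 8.37
ee_pos: [485.9, 264.2, 59.2]
orientation: [0.045, 0.999, 0.0, 0.001]
force: [-0.4, -0.2, -2.2]
grip_width: 54.6
grasp_force: 25.0
```

```bash
python3 go.py 504 30.6 165; python3 - <<'E'
from plant import env
import cv2,numpy as np
a=env.capture("side")["img"][130:290,170:330,::-1]
cv2.imwrite("pics/p6.png",cv2.resize(a,(560,560),interpolation=cv2.INTER_CUBIC))
E
```

```text
t 8.37 pos [485.9 264.2  59.2] yaw(-x) -5.15 F [-0.37 -0.15 -2.19] w 54.6 gf 25.0
tool delta [ -39.2 -230.9 -106. ]
```

View pics/p6.png

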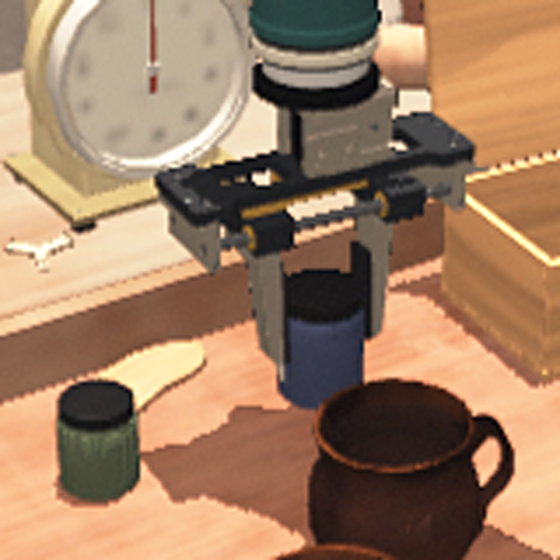

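The tall jar hangs upright in the fingers, with no sign that the small jar, mug or rib was touched. I'll lift it and carry it over the case.

{"name": "jog_arm", "arguments": {
  "increments": [
    [0,0,-15,0,0.4],
    [0,0,-25,0,0.4],
    [0,0,-25,0,0.4],
    [0,0,-25,0,0.4],
    [0,-8,-16,0,0.4]
  ]
}}

```text
clock: 8.83
ee_pos: [484.5, 257.6, 164.8]
orientation: [0.044, 0.999, 0.001, 0.001]
force: [0.6, -0.2, -2.6]
grip_width: 54.0
grasp_force: 25.0
```

{"name": "jog_arm", "arguments": {
  "increments": [
    [-4,-20,0,0,0.4],
    [-4,-25,0,0,0.4],
    [-5,-25,0,0,0.4],
    [-5,-25,0,0,0.4],
    [-5,-25,0,0,0.4]
  ]
}}

```text
clock: 9.25
ee_pos: [495.7, 133.1, 162.5]
orientation: [0.045, 0.999, -0.0, -0.001]
force: [0.5, 0.3, -2.2]
grip_width: 54.7
grasp_force: 25.0
```

{"name": "jog_arm", "arguments": {
  "increments": [
    [-5,-25,0,0,0.4],
    [-5,-25,0,0,0.4],
    [-4,-20,0,0,0.4],
    [-2,-15,0,0,0.4],
    [0,-8,0,0,0.4]
  ]
}}

```text
clock: 9.67
ee_pos: [503.5, 37.9, 162.6]
orientation: [0.046, 0.999, -0.001, -0.001]
force: [-0.1, 0.3, -1.3]
grip_width: 54.7
grasp_force: 25.0
```

{"name": "jog_arm", "arguments": {
  "increments": [
    [0,-8,0,0,0.4],
    [0,0,0,0,0.4],
    [0,0,0,0,0.4]
  ]
}}

```text
clock: 9.92
ee_pos: [503.1, 33.1, 163.1]
orientation: [0.045, 0.999, 0.0, -0.0]
force: [-0.1, 0.6, -3.1]
grip_width: 54.5
grasp_force: 25.0
```

```bash
python3 go.py 504 30.6 41; python3 - <<'E'
from plant import env
import cv2,numpy as np
a=env.capture("side")["img"][60:260,200:440,::-1];b=env.capture("top")["img"][120:300,230:446,::-1]
cv2.imwrite("pics/p7.png",np.hstack([cv2.resize(x,(400,333),interpolation=cv2.INTER_CUBIC) for x in(a,b)]))
E
```

```text
t 9.92 pos [503.1  33.1 163.1] yaw(-x) -5.11 F [-0.1   0.57 -3.12] w 54.5 gf 25.0
tool delta [ -1.2  -2.5 122.1]
```

View pics/p7.png

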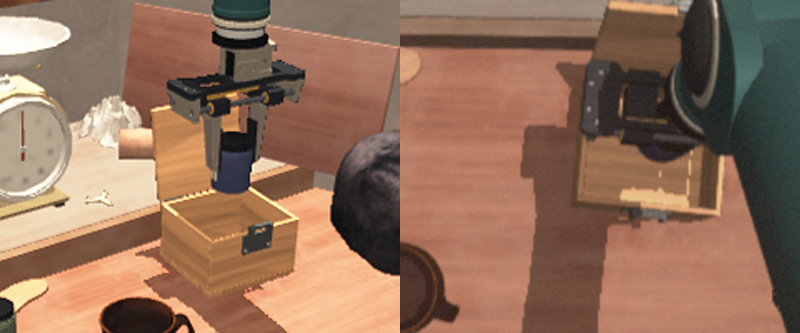

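The jar hangs over the open case, clear of the lid and walls. I'll lower it, slowing near the floor.

{"name": "jog_arm", "arguments": {
  "increments": [
    [-1,-2,12,0,0.4],
    [0,0,20,0,0.4],
    [0,0,20,0,0.4],
    [0,0,20,0,0.4],
    [0,0,0,0,0.4]
  ]
}}

```text
clock: 10.43
ee_pos: [501.6, 31.5, 88.3]
orientation: [0.044, 0.999, -0.001, -0.003]
force: [-0.8, -0.7, -2.1]
grip_width: 54.1
grasp_force: 25.0
```

{"name": "jog_arm", "arguments": {
  "increments": [
    [0,0,12,0,0.4],
    [0,0,12,0,0.4],
    [0,0,10,0,0.4],
    [0,0,6,0,0.4],
    [0,0,0,0,0.4]
  ]
}}

```text
clock: 10.85
ee_pos: [503.7, 30.9, 50.7]
orientation: [0.044, 0.999, -0.0, -0.001]
force: [-0.0, 0.3, -2.0]
grip_width: 54.4
grasp_force: 25.0
```

```bash
python3 go.py 504 30.6 40.3
```

```text
t 10.85 pos [503.7  30.9  50.7] yaw(-x) -5.09 F [-0.02  0.33 -1.98] w 54.4 gf 25.0
tool delta [-0.3 -0.3 10.4]
```

{"name": "jog_arm", "arguments": {
  "increments": [
    [0,0,3,0,0.4],
    [0,0,2,0,0.4],
    [0,0,2,0,0.4],
    [0,0,0,0,0.4]
  ]
}}

```text
clock: 11.18
ee_pos: [504.3, 30.5, 44.4]
orientation: [0.045, 0.999, 0.0, 0.0]
force: [-0.9, -0.5, -2.0]
grip_width: 54.4
grasp_force: 25.0
```

{"name": "jog_arm", "arguments": {
  "increments": [
    [0,0,1,0,0.4],
    [0,0,1,0,0.4],
    [0,0,0,0,0.4],
    [0,0,0,0,0.4]
  ]
}}

```text
clock: 11.52
ee_pos: [504.2, 30.5, 42.4]
orientation: [0.045, 0.999, 0.0, 0.0]
force: [-1.1, -0.4, -2.4]
grip_width: 54.4
grasp_force: 25.0
```

{"name": "jog_arm", "arguments": {
  "increments": [
    [0,0,1,0,0.4],
    [0,0,0,0,0.4],
    [0,0,0,0,0.4]
  ]
}}

```text
clock: 11.77
ee_pos: [504.2, 30.6, 41.3]
orientation: [0.045, 0.999, 0.0, -0.0]
force: [0.1, -0.1, -1.5]
grip_width: 54.5
grasp_force: 25.0
```

{"name": "jog_arm", "arguments": {
  "increments": [
    [0,0,1,0,0.4],
    [0,0,0,0,0.4],
    [0,0,0,0,0.4]
  ]
}}

```text
clock: 12.02
ee_pos: [504.2, 30.5, 40.4]
orientation: [0.045, 0.999, 0.0, -0.0]
force: [0.0, 0.4, -1.7]
grip_width: 54.3
grasp_force: 25.0
```

{"name": "jog_arm", "arguments": {
  "increments": [
    [0,0,0.7,0,0.4],
    [0,0,0,0,0.4],
    [0,0,0,0,0.4]
  ]
}}

```text
clock: 12.27
ee_pos: [504.4, 30.5, 40.3]
orientation: [0.045, 0.999, 0.0, 0.0]
force: [-1.4, 0.3, 5.1]
grip_width: 54.3
grasp_force: 25.0
```

The jar is on the floor: Fz jumped to +5 N at the expected height. Releasing.

{"name": "jog_arm", "arguments": {
  "increments": [
    [0,0,0,0,0.65],
    [0,0,0,0,0.78],
    [0,0,0,0,0.78],
    [0,0,0,0,0.78],
    [0,0,0,0,0.78]
  ]
}}

```text
clock: 12.68
ee_pos: [504.2, 30.5, 39.6]
orientation: [0.045, 0.999, -0.0, -0.0]
force: [0.1, -0.2, 0.1]
grip_width: 71.9
grasp_force: 0.0
```

```bash
python3 go.py 504 30.6 40.3
```

```text
t 12.68 pos [504.2  30.5  39.6] yaw(-x) -5.13 F [ 0.15 -0.21  0.11] w 71.9 gf 0.0
tool delta [ 0.2  0.1 -0.7]
```

{"name": "jog_arm", "arguments": {
  "increments": [
    [0,0,-10,0,0.78],
    [0,0,-20,0,0.78],
    [0,0,-25,0,0.78],
    [0,0,-30,0,0.78],
    [0,0,-30,0,0.78]
  ]
}}

```text
clock: 13.1
ee_pos: [503.8, 30.3, 156.3]
orientation: [0.045, 0.999, -0.0, -0.0]
force: [1.0, -0.3, -0.5]
grip_width: 71.8
grasp_force: 0.0
```

{"name": "jog_arm", "arguments": {
  "increments": [
    [0,0,-30,0,0.78],
    [0,0,-30,0,0.78],
    [0,20,-15,0,0.78],
    [0,30,0,0,0.78],
    [0,30,0,0,0.78]
  ]
}}

```text
clock: 13.52
ee_pos: [512.3, 110.5, 232.3]
orientation: [0.046, 0.999, 0.001, 0.002]
force: [0.4, 0.9, -0.0]
grip_width: 71.6
grasp_force: 0.0
```

{"name": "jog_arm", "arguments": {
  "increments": [
    [0,35,0,0,0.78],
    [0,35,0,0,0.78],
    [0,35,0,0,0.78],
    [0,30,0,0,0.78],
    [0,20,0,0,0.78]
  ]
}}

```text
clock: 13.93
ee_pos: [524.6, 268.3, 230.3]
orientation: [0.043, 0.999, 0.001, 0.0]
force: [-0.2, -0.6, -0.2]
grip_width: 71.7
grasp_force: 0.0
```

{"name": "jog_arm", "arguments": {
  "increments": [
    [0,10,0,0,0.78],
    [0,0,0,0,0.78],
    [0,0,0,0,0.78],
    [0,0,0,0,0.78]
  ]
}}

```text
clock: 14.27
ee_pos: [526.5, 272.3, 230.0]
orientation: [0.046, 0.999, -0.0, 0.0]
force: [0.3, -0.4, 0.3]
grip_width: 71.8
grasp_force: 0.0
```

```bash
python3 go.py && python3 - <<'E'
from plant import env
from h import *
import pickle
c=env.capture("top");g=cv2.cvtColor(c["img"],cv2.COLOR_RGB2GRAY)
print(proj(c,[[503.7,30.6,81]]))
x0,y0=330,150
r=g[y0:240,x0:410]
m=(r<60).astype(np.uint8);n,l,s,ce=cv2.connectedComponentsWithStats(m)
for k in range(1,n):
    if s[k][4]>60: print(s[k]+np.array([x0,y0,0,0,0]),ce[k]+[x0,y0],ray(c,ce[k]+[x0,y0],81))
# lid free edge: warm bright lit underside / change vs. start on the side view
S=env.capture("side")
h=lambda th:[503.7+70*np.cos(.088)-(140*np.cos(th))*np.cos(.088),30.6-70*np.sin(.088)+140*np.cos(th)*np.sin(.088),90+140*np.sin(th)]
for th in(1.57,1.75):print(th,proj(S,[h(th)]),proj(c,[h(th)]))
cv2.imwrite("pics/fin.png",np.hstack([c["img"],S["img"]])[:,:,::-1])
d=pickle.load(open("c0.pkl","rb"))["top"]["img"]
for nme,(a,b,e,f) in dict(small=(160,180,195,212),rib=(185,143,245,178)).items():
    print(nme,np.abs(d[b:f,a:e].astype(int)-c["img"][b:f,a:e]).mean().round(1))
E
```

```text
t 14.27 pos [526.5 272.3 230. ] yaw(-x) -5.27 F [ 0.26 -0.42  0.34] w 71.8 gf 0.0
[[366.52346084 197.79541813]]
[350 186  31  28 603] [365.26036484 199.12603648] [501.02906863  33.08413503  81.        ]
1.57 [[324.56334052 122.05696634]] [[385.92261453 143.5138949 ]]
1.75 [[318.91799275 119.82347638]] [[386.78482172 129.40265769]]
small 16.9
rib 50.1
```

```bash
python3 -c "
from plant import env
print(env.sign_off())"
```

```text
the job is handed in; nothing more can be done
None
```

The job is handed in after about 14 s on the robot's clock: the lid was eased fully open, and the tall jar was set down about 4 mm from the floor's centre. In the pictures the small jar, mug and rib appeared unmoved, though my final image comparison for the rib and small jar was inconclusive; the sign-off returned no verdict.

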